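Flip open the tea caddy

TASK

Open the larger of the two tea caddies: push its lid up with a fingertip, from under the front lip, and tip it right over, so that it rests fully back and stays open by itself when you let go. Do not take the lip between the fingers or lift the caddy, keep it standing where it is, and leave the smaller caddy shut and everything else where it stands.

Things in the scene. Friction and masses are not known exactly. Their poses are not given: they have to be found in the camera images.
- large_caddy: The larger of two loose walnut tea caddies with closed lids of lighter walnut: a box 130 mm deep (its x), 200 mm wide (its y), 95 mm high without the lid, about 1 kg with its lid. Origin at the centre of its underside; its x axis points from the front (lip side) to the back (hinge side), z up. The lip faces roughly to the robot's left (+y), give or take 0.5 rad.
- large_lid (a joint): Angle of the large caddy's lid in rad: 0 shut, 1.57 upright, 1.92 fully back against its stop. The lid swings freely on its hinge (0.15 to 0.26 kg, about 1 N at the lip lifts it): let go before about 1.5 it falls shut, past that it falls back to the stop and stays open.
- large_lid_lip (a point): Middle of the front edge of the brass finger lip on the large lid, half-way through its thickness. The lip is flat, 6 mm thick, 90 mm wide along the front, level with the lid's underside, and projects 24 mm beyond the front of the box, its underside about 95 mm above the worktop when shut. The point turns with the lid; shut, its x axis points to the hinge, its y along the lip, z up.
- large_lid_hinge (a point): Middle of the hinge line of the large lid, at the back top edge of the box and the lid's underside, 154 mm from the lip's front edge. The hinge runs along the caddy's y axis. The lid is a 130 x 200 mm board, 10 mm thick.
- small_caddy: The smaller walnut tea caddy of the same make, loose: 95 mm deep, 125 mm wide, 75 mm high without lid, about 0.55 kg. Origin at the centre of its underside, axes as for the large one.
- small_lid (a joint): Angle of the small caddy's lid in rad, 0 shut.
- jar_center (a point): Centre of a closed glass jar, 84 mm across and 130 mm high, standing loose on the worktop.
- mug: White mug, 80 mm across and 90 mm high, loose. Origin at the centre of its underside.
- plant: White pot with a small green plant, pot 96 mm across at the top and 75 mm high, foliage to about 135 mm, loose. Origin at the centre of its underside.

How it is judged (in metres and radians):
At the end, for the whole second after the job is handed in: The large lid stands at more than 1.8 rad, at rest against its stop, held by gravity alone; the large caddy is upright on the worktop within 40 mm of where it started; the small lid is shut (under 0.05 rad); small caddy, jar, mug and plant are within 30 mm of where they started (value of joint large_lid above 1.8 rad and velocity of joint large_lid between -0.1 and 0.1 rad/s and value of joint small_lid below 0.05 rad and angle between large_caddy's own z axis and vertical below 0.05 rad and height (world z) of large_caddy below 0.008 m and distance of large_caddy from where it was at the start of the episode below 0.04 m and linear speed of large_caddy below 0.02 m/s and distance of each of small_caddy, jar_center, mug, plant from where it was at the start of the episode below 0.03 m); the robot touches nothing.
It fails at once if the large caddy is lifted, tipped or shoved more than 40 mm (distance of large_caddy from where it was at the start of the episode above 0.04 m or height (world z) of large_caddy above 0.012 m or angle between large_caddy's own z axis and vertical above 0.2 rad).
It fails at once if the lid's lip is taken between the fingers (x of the grasp point in the frame of large_lid_lip between -0.005 and 0.04 m and y of the grasp point in the frame of large_lid_lip between -0.05 and 0.05 m and z of the grasp point in the frame of large_lid_lip between -0.005 and 0.005 m).
It fails at once if the small caddy's lid is opened (value of joint small_lid above 0.15 rad).
It fails at once if the small caddy, jar, mug or plant is disturbed (moved more than 30 mm) (distance of any of small_caddy, jar_center, mug, plant from where it was at the start of the episode above 0.03 m).
It also fails if it takes over 38 s, if anything falls off the work surface, if the arm or the gripper's body presses on something with over 40 N, if the wrist force passes 120 N, or if a joint passes its speed limit or range.

ROBOT

A 6-joint arm with a two-finger parallel gripper is mounted at the origin on the work surface. World frame = base frame: x ahead of the robot, y to its left, z up, the work surface at z = 0. Lengths are in m, angles in degrees, forces in N, time in s.
With the tool pointing down it reaches from about 0.3 to 0.75 m from the base axis. Payload 8.5 kg.
Tool frame: the origin (TCP) lies midway between the tips of the shut fingers; the grasp point (between the pads) lies 19 mm behind it (env.tcp_to_grasp is the z of the grasp point in the tool frame, in m); z points along the fingers, y is the line along which they close (so a half turn about z gives the same grasp; the last joint's range is limited). The gripper opens to 85 mm and grips with 20 to 120 N. Pads are 22 mm wide; open, the fingers measure 114 mm over their backs; the gripper's body (76 mm by 85 mm) begins 54 mm behind the grasp point. The pads swing forward as they close: fully open they stand 13 mm farther back than shut.
Start: joints at [62.779, 21.807, 74.336, -0, 83.858, -12.336], TCP at [0.141, 0.532, 0.231] pointing down, gripper open.
Joint ranges: [-178.18, 178.18], [-50.72, 133.34], [12.68, 142.11], [-81.47, 261.47], [9.98, 163.14], [-165.26, 165.26]. Speed limits (degrees/s): [136.94, 136.94, 180, 180, 180, 180].

INTERFACE

Orientations are given as a 3x3 rotation matrix whose columns are the frame's x, y, z axes.
In Python, from rig import env, imaging, job, models gives the robot as it stands. The module is installed in compiled form; this text tells all that it offers.
- The arm moves only by the tool jog_arm, never from a script. Its argument "plan" is text: rows parted by semicolons, each of 7 numbers parted by spaces: the turn, a rotation vector about the tool's x, y, z in degrees, then the shift along the tool's x, y, z in cm, then the closure in counts, from 0 (fully open) to 255 (shut). In form: rx ry rz x y z claw; .... A call has 1 to 10 rows; each row shifts and turns the commanded pose from where the row before left it, along the tool's axes as they then stand; what a row does not reach is not made up. A row lasts 1/12 s, in which the tool goes at most 41.7 mm and 7.16 degrees, less where a joint would pass 70% of its speed; a pose out of reach is approached as far as the arm can. A call with a gripper value outside its range is refused whole. The fingers move at their own pace and stop on an object; "grip_force" is the grip in N (left out, the last holds). Time passes only in rows, so rows that do not move let the fingers close. It gives the time, the measured TCP pose, the force, the opening and the grip force at its end, in the units of the state.
- env.observe(): the state, without advancing time (a new reading comes with each control period).
- imaging.get_image(name): name is "side" or "top" or "wrist"; returns a dict with "pixels" (420x560x3 uint8, red, green, blue), "depth" (420x560 float32, m along the optical axis (not along the pixel's ray), 0 where there is no reading), "fov_y" (degrees; the focal length in pixels is half the picture's height over the tangent of half this angle, whatever the lens; pixels are square), "cx", "cy" (the principal point, pixels), "distortion" ([k1, k2, p1, p2, k3] as OpenCV has them; the pictures are not rectified), "world_from_camera" (4x4, takes a point from camera to world coordinates). Camera axes: x right, y down, z forward; pixel columns grow to the right and rows downward; lengths in m; the calibration is good to about 2 mm. A picture is of the moment at which its call begins.
- job.close_job(): hands the job in; it is judged then, once.
Trained networks look in the newest picture that a camera, given by its name, has taken for a name from the list of things; names that differ only in an ending like _2 or _b are one class to them, and where a whole thing is asked for, a point or a joint stands for the part that bears it (a point fixed in the world has none). Each returns a list of dicts, best first, with "confidence" (0 to 1); they miss things now and then, are a little off and sometimes report something else, mostly with a low value. They report only what shows in the picture. A call takes as long as a camera call.
- models.outline_of(camera, query): "region" (420x560 bool, what is visible of it) and "bbox" ([centre column, centre row, width, height] in pixels, round what is visible of it).
- models.tip_of(camera, query): "at" ([column, row] in pixels: a listed point, or the origin of a listed thing).
The state is a dict: "time_s": time; "q": joint angles; "qvel": joint speeds; "joint_efforts": joint torques, N m; "position": TCP position; "tool_rot": TCP orientation; "ft_force": force on the tool from outside, world axes, zero at the start; "wrist_torque": the same for the moment, N m; "grip_width": finger opening in m; "gripper_force": force on a finger pad.
Only numpy, scipy, OpenCV 4.12 (cv2) and the standard library are available. Lean on these libraries where they do the work, as an engineer would, in place of code of your own. Each camera call takes 0.05 s, during which the arm holds its last target. There are 200 camera calls.

## Working session

There is one attempt and no reset: what is moved stays moved. The work goes in short steps, Python scripts to look and compute and a tool call to move; the robot and the scene stay as the last step left them, time stands still between calls to the robot, and variables do not carry over. Pictures are saved under pics/ and viewed, at most 10 in all, crops included, and the job is handed in when it is done.

Besides the shell and the picture viewer there is one more tool, called after ">>>" as name(argument=value, ...), one argument or row to a line, values as JSON. jog_arm: Moves the arm, as the interface text tells. Its arguments: {"type":"object","properties":{"plan":{"type":"string"},"grip_force":{"type":"number"}},"required":["plan"]}

```bash
mkdir -p pics; cat > h.py <<'E'
import numpy as np, cv2
from rig import env, imaging, job, models
def K(im):
    f=im["pixels"].shape[0]/2/np.tan(np.radians(im["fov_y"]/2)); return np.array([[f,0,im["cx"]],[0,f,im["cy"]],[0,0,1]])
def cloud(im):
    h,w=im["depth"].shape; u,v=np.meshgrid(np.arange(w),np.arange(h))
    p=cv2.undistortPoints(np.stack([u,v],-1).reshape(-1,1,2).astype(float),K(im),np.array(im["distortion"])).reshape(h,w,2)
    d=im["depth"]; c=np.dstack([p[...,0]*d,p[...,1]*d,d]); T=im["world_from_camera"]
    return c@T[:3,:3].T+T[:3,3]
def proj(im,P):
    T=np.linalg.inv(im["world_from_camera"]); c=np.atleast_2d(P)@T[:3,:3].T+T[:3,3]
    return cv2.projectPoints(c,np.zeros(3),np.zeros(3),K(im),np.array(im["distortion"]))[0].reshape(-1,2)
def save(n,im): cv2.imwrite("pics/"+n,im["pixels"][...,::-1])
E
python3 - <<'E'
from h import *
for cam in ["top","side"]:
    im=imaging.get_image(cam); save(cam+"1.png",im); P=cloud(im)
    print(cam, im["world_from_camera"][:3,3].round(2))
    for q in ["large_caddy","large_lid","small_caddy","jar_center","mug","plant"]:
        for r in models.outline_of(cam,q)[:2]:
            p=P[r["region"]&(im["depth"]>0)]
            if len(p)==0: continue
            top=p[p[:,2]>np.percentile(p[:,2],95)-.012]
            rect=cv2.minAreaRect(top[:,:2].astype(np.float32))
            print(q,round(r["confidence"],2),np.array(r["bbox"]).round(),"z",np.percentile(p[:,2],[5,95]).round(3),"med",np.median(top,0).round(3),"rect",np.round(rect[0],3),np.round(rect[1],3),round(rect[2],1))
    for q in ["large_lid_lip","large_lid_hinge","large_caddy"]:
        for r in models.tip_of(cam,q)[:2]:
            a=np.array(r["at"]); i=np.round(a).astype(int).clip(0,[559,419]); print(q,round(r["confidence"],2),a.round(1),P[i[1],i[0]].round(3))
print(env.observe())
E
```

```text
top [ 0.53 -0.    1.31]
large_caddy 0.78 [347. 249.  74.  91.] z [0.099 0.11 ] med [ 0.527 -0.149  0.106] rect [ 0.529 -0.145] [0.2   0.159] 21.1
large_lid 0.62 [346. 248.  77.  86.] z [0.101 0.11 ] med [ 0.527 -0.149  0.106] rect [ 0.529 -0.143] [0.2   0.156] 20.9
small_caddy 0.95 [232. 246.  51.  52.] z [0.053 0.09 ] med [0.55  0.154 0.086] rect [0.55  0.159] [0.124 0.125] 76.1
jar_center 0.97 [285. 167.  30.  36.] z [0.04  0.134] med [0.759 0.002 0.131] rect [0.76  0.003] [0.07  0.071] 14.3
mug 0.97 [445. 229.  41.  39.] z [0.003 0.091] med [ 0.563 -0.421  0.089] rect [ 0.564 -0.428] [0.08  0.082] 57.9
plant 0.58 [112. 212.  46.  37.] z [0.063 0.128] med [0.634 0.474 0.122] rect [0.628 0.48 ] [0.097 0.08 ] 74.5
large_lid_lip 0.95 [319. 262.] [ 0.497 -0.079  0.102]
large_lid_hinge 0.7 [369.5 240.9] [ 0.551 -0.215  0.106]
large_caddy 0.71 [343.4 248.6] [ 0.531 -0.143  0.106]
side [ 0.47 -0.68  0.86]
large_caddy 0.58 [250. 280. 104. 100.] z [0.021 0.107] med [ 0.525 -0.158  0.105] rect [ 0.531 -0.145] [0.201 0.162] 21.1
large_lid 0.63 [249. 272. 107.  83.] z [0.1   0.107] med [ 0.526
[... 904 characters left out ...]
38568756e+01, -1.23364333e+01]), 'qvel': array([ 0.083915  ,  0.09385399,  0.07184493, -0.0175296 ,  0.06548861,
       -0.10265029]), 'joint_efforts': array([-4.85257133e-04, -4.48335958e+01, -2.31465966e+01, -2.70259352e-04,
        5.58570246e-04, -6.08051278e-05]), 'position': array([0.14128406, 0.53152528, 0.23131791]), 'tool_rot': array([[-9.66440940e-01,  2.56888905e-01, -1.36360207e-05],
       [ 2.56888905e-01,  9.66440940e-01,  6.85250042e-06],
       [ 1.49387400e-05,  3.11959451e-06, -1.00000000e+00]]), 'ft_force': array([ 0.77210657,  0.63037053, -0.64392864]), 'wrist_torque': array([-0.00524534,  0.01816405, -0.03894893]), 'gripper_force': 0.0, 'grip_width': 0.0856689128071057}
```

View pics/top1.png

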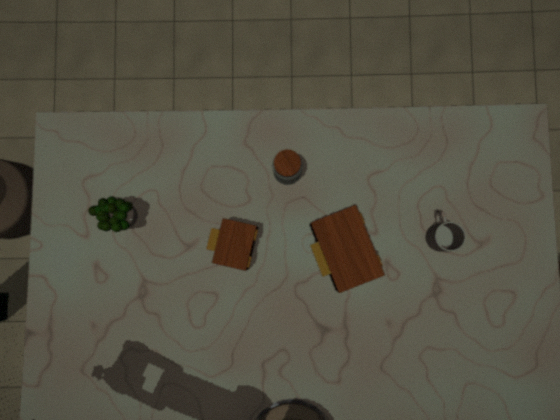

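View pics/side1.png

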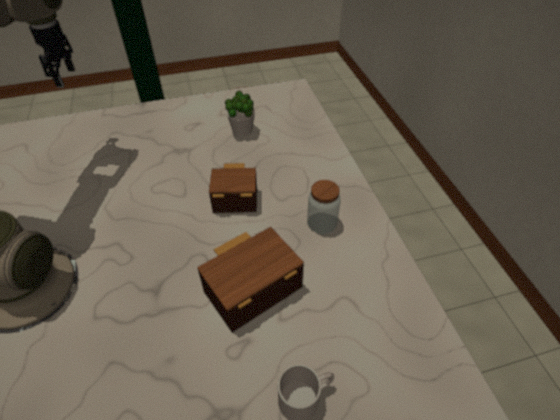

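The top view shows the large caddy at about (347,249) with its brass lip on the left at (320,258). The small caddy is at (232,246) and there is about 140 mm between them. The side view agrees.

The plan is to shut the fingers and tilt the tool 30° below horizontal, pointing about -60° in azimuth. The tip then goes under the lip and follows the lid's arc.

```bash
cat > plan.py <<'E'
from h import *
from scipy.spatial.transform import Rotation as R, Slerp
cx=np.array([np.cos(np.radians(-69)),np.sin(np.radians(-69)),0]); hinge=np.array([.558,-.216,.095])
def rot(az,phi):
    a,p=np.radians([az,phi]); z=np.array([np.cos(a)*np.cos(p),np.sin(a)*np.cos(p),-np.sin(p)])
    y=np.array([-np.sin(a),np.cos(a),0]); return np.c_[np.cross(y,z),y,z]
def rows(wps,vmax=35,wmax=6.5,start=None):
    s=env.observe(); p,r=(s["position"],s["tool_rot"]) if start is None else start
    for q,t in wps:
        q=np.array(q); n=int(np.ceil(max(np.linalg.norm(q-p)*1e3/vmax,np.degrees((R.from_matrix(r).inv()*R.from_matrix(t)).magnitude())/wmax)))
        S=Slerp([0,1],R.from_matrix(np.stack([r,t]))); pc,rc=p,r
        for i in range(1,n+1):
            pn=p+(q-p)*i/n; rn=S(i/n).as_matrix()
            rv=np.degrees((R.from_matrix(rc).inv()*R.from_matrix(rn)).as_rotvec()); d=rc.T@(pn-pc)*100
            d2=rn.T@(pn-pc)*100
            print(*rv.round(2),"|",*d.round(2),"| after-turn",*d2.round(2)); pc,rc=pn,rn
        print("--",q.round(3)); p,r=q,t
def st():
    s=env.observe(); print(round(s["time_s"],2),s["position"].round(4),s["tool_rot"][:,2].round(3),s["q"].round(0),s["ft_force"].round(1),s["grip_width"])
E
python3 - <<'E'
from plan import *
T=rot(-60,30)
for y in (1,-1):
    t=T@np.diag([y,y,1]); print((R.from_matrix(env.observe()["tool_rot"]).inv()*R.from_matrix(t)).as_rotvec(degrees=True))
    t2=T@R.from_euler("z",90*y,degrees=True).as_matrix(); print((R.from_matrix(env.observe()["tool_rot"]).inv()*R.from_matrix(t2)).as_rotvec(degrees=True))
t=T
rows([([.42,.06,.25],t if 1 else 0)])
E
```

```text
[ 23.57438684 -56.75436378  40.83238602]
[-28.59709161 -69.23358159 119.91479456]
[  69.12274171   28.7119112  -119.72185628]
[ 56.78714272 -23.45606114 -40.62553933]
1.47 -3.55 2.55 | -2.44 -2.4 -0.12 | after-turn -2.55 -2.29 0.1
1.47 -3.55 2.55 | -2.55 -2.29 0.1 | after-turn -2.63 -2.17 0.32
1.47 -3.55 2.55 | -2.63 -2.17 0.32 | after-turn -2.7 -2.04 0.53
1.47 -3.55 2.55 | -2.7 -2.04 0.53 | after-turn -2.75 -1.9 0.75
1.47 -3.55 2.55 | -2.75 -1.9 0.75 | after-turn -2.78 -1.76 0.97
1.47 -3.55 2.55 | -2.78 -1.76 0.97 | after-turn -2.78 -1.6 1.19
1.47 -3.55 2.55 | -2.78 -1.6 1.19 | after-turn -2.77 -1.45 1.4
1.47 -3.55 2.55 | -2.77 -1.45 1.4 | after-turn -2.74 -1.29 1.61
1.47 -3.55 2.55 | -2.74 -1.29 1.61 | after-turn -2.69 -1.12 1.8
1.47 -3.55 2.55 | -2.69 -1.12 1.8 | after-turn -2.62 -0.95 1.99
1.47 -3.55 2.55 | -2.62 -0.95 1.99 | after-turn -2.53 -0.79 2.18
1.47 -3.55 2.55 | -2.53 -0.79 2.18 | after-turn -2.42 -0.62 2.35
1.47 -3.55 2.55 | -2.42 -0.62 2.35 | after-turn -2.29 -0.45 2.51
1.47 -3.55 2.55 | -2.29 -0.45 2.51 | after-turn -2.15 -0.28 2.65
1.47 -3.55 2.55 | -2.15 -0.28 2.65 | after-turn -1.99 -0.12 2.79
1.47 -3.55 2.55 | -1.99 -0.12 2.79 | after-turn -1.81 0.04 2.91
-- [0.42 0.06 0.25]
```

>>> jog_arm(
  plan="1.5 -3.5 2.5 -2.4 -2.4 0 255;1.5 -3.5 2.5 -2.5 -2.3 0.1 255;1.5 -3.5 2.5 -2.6 -2.2 0.3 255;1.5 -3.5 2.5 -2.7 -2 0.5 255;1.5 -3.5 2.5 -2.7 -1.9 0.7 255;1.5 -3.5 2.5 -2.8 -1.7 1 255;1.5 -3.5 2.5 -2.8 -1.6 1.2 255;1.5 -3.5 2.5 -2.8 -1.4 1.4 255",
)

```text
time_s: 1.67
position: [0.2814, 0.296, 0.2402]
tool_rot: [[-0.725, 0.601, 0.337], [0.48, 0.792, -0.379], [-0.495, -0.113, -0.862]]
ft_force: [1.0, 0.6, -0.1]
grip_width: -0.0002
gripper_force: 0.0
```

```bash
python3 -c "
from plan import *
st(); rows([([.42,.06,.25],rot(-60,30))])"
```

```text
1.67 [0.2814 0.296  0.2402] [ 0.337 -0.379 -0.862] [ 48.  12.  93. -31.  80.   1.] [ 1.   0.6 -0.1] -0.00019621347807221944
1.46 -3.55 2.61 | -2.73 -1.31 1.6 | after-turn -2.68 -1.14 1.79
1.46 -3.55 2.61 | -2.68 -1.14 1.79 | after-turn -2.61 -0.97 1.99
1.46 -3.55 2.61 | -2.61 -0.97 1.99 | after-turn -2.52 -0.8 2.17
1.46 -3.55 2.61 | -2.52 -0.8 2.17 | after-turn -2.42 -0.63 2.34
1.46 -3.55 2.61 | -2.42 -0.63 2.34 | after-turn -2.29 -0.46 2.5
1.46 -3.55 2.61 | -2.29 -0.46 2.5 | after-turn -2.15 -0.3 2.65
1.46 -3.55 2.61 | -2.15 -0.3 2.65 | after-turn -1.99 -0.13 2.78
1.46 -3.55 2.61 | -1.99 -0.13 2.78 | after-turn -1.82 0.03 2.9
-- [0.42 0.06 0.25]
```

>>> jog_arm(
  plan="1.5 -3.5 2.6 -2.7 -1.3 1.6 255;1.5 -3.5 2.6 -2.7 -1.1 1.8 255;1.5 -3.5 2.6 -2.6 -1 2 255;1.5 -3.5 2.6 -2.5 -0.8 2.2 255;1.5 -3.5 2.6 -2.4 -0.6 2.3 255;1.5 -3.5 2.6 -2.3 -0.5 2.5 255;1.5 -3.5 2.6 -2.1 -0.3 2.6 255;1.5 -3.5 2.6 -2 -0.1 2.8 255",
)

```text
time_s: 2.33
position: [0.4198, 0.0611, 0.2478]
tool_rot: [[-0.255, 0.868, 0.426], [0.436, 0.497, -0.75], [-0.863, -0.005, -0.505]]
ft_force: [1.2, 0.5, -0.1]
grip_width: 0.0
gripper_force: 0.0
```

```bash
python3 -c "
from plan import *
st(); T=rot(-60,30); P=np.array([.507,-.086,.055]); b=np.array([-.5,.866,0]); rows([(P+.09*b+[0,0,.12],T),(P+.08*b,T),(P,T)])"
```

```text
2.33 [0.4198 0.0611 0.2478] [ 0.426 -0.75  -0.505] [ 22.  15. 107. -66.  69.  25.] [ 1.2  0.5 -0.1] 4.83480025003771e-05
-0.08 -0.09 0.04 | 0.55 0.07 2.67 | after-turn 0.55 0.06 2.67
-0.08 -0.09 0.04 | 0.55 0.06 2.67 | after-turn 0.56 0.06 2.67
-0.08 -0.09 0.04 | 0.56 0.06 2.67 | after-turn 0.56 0.05 2.66
-0.08 -0.09 0.04 | 0.56 0.05 2.66 | after-turn 0.56 0.05 2.66
-- [ 0.462 -0.008  0.175]
0.0 0.0 0.0 | 2.47 0.0 1.72 | after-turn 2.47 0.0 1.72
0.0 0.0 0.0 | 2.47 0.0 1.72 | after-turn 2.47 0.0 1.72
0.0 0.0 0.0 | 2.47 0.0 1.72 | after-turn 2.47 0.0 1.72
0.0 0.0 0.0 | 2.47 0.0 1.72 | after-turn 2.47 0.0 1.72
-- [ 0.467 -0.017  0.055]
0.0 0.0 0.0 | -1.33 0.0 2.31 | after-turn -1.33 0.0 2.31
0.0 0.0 0.0 | -1.33 0.0 2.31 | after-turn -1.33 0.0 2.31
0.0 0.0 0.0 | -1.33 0.0 2.31 | after-turn -1.33 0.0 2.31
-- [ 0.507 -0.086  0.055]
```

>>> jog_arm(
  plan="0 0 0 0.5 0 2.7 255;0 0 0 0.6 0 2.7 255;0 0 0 0.6 0 2.7 255;0 0 0 0.6 0 2.6 255;0 0 0 2.5 0 1.7 255;0 0 0 2.5 0 1.7 255",
)

```text
time_s: 2.83
position: [0.4626, 0.0002, 0.1226]
tool_rot: [[-0.264, 0.878, 0.4], [0.453, 0.479, -0.752], [-0.852, -0.017, -0.524]]
ft_force: [-0.1, -0.3, 0.5]
grip_width: 0.0001
gripper_force: 0.0
```

```bash
python3 -c "
from plan import *
st(); im=imaging.get_image('wrist'); save('wrist1.png',im); P=cloud(im)
for q in ['large_lid_lip','large_lid_hinge']:
    for r in models.tip_of('wrist',q)[:2]:
        a=np.array(r['at']); i=np.round(a).astype(int).clip(0,[559,419]); print(q,round(r['confidence'],2),a.round(1),P[i[1],i[0]].round(3))
im=imaging.get_image('side'); save('side2.png',im)
"
```

```text
2.83 [4.626e-01 2.000e-04 1.226e-01] [ 0.4   -0.752 -0.524] [ 12.  29. 114. -81.  56.  44.] [-0.1 -0.3  0.5] 7.66770478058368e-05
large_lid_lip 0.75 [287.  246.8] [ 0.503 -0.069  0.099]
```

```bash
cat > kin.py <<'E'
from plan import *
from scipy.optimize import least_squares
E=lambda ax,a:R.from_euler(ax,a,degrees=True).as_matrix()
def fk(q,k):
    h,a1,L2,a3,L3,o,L6,a6,s=k
    R1=E("z",q[0]);R2=R1@E("y",q[1]);R3=R2@E("y",q[2]);R4=R3@E("z",q[3]);R5=R4@E("y",q[4]);R6=R5@E("z",q[5])
    p=R1@[a1,s,h]+R2@[0,0,L2]+R3@[a3,0,L3]+R4@[0,o,0]+R5@[a6,0,L6]
    return p,R6
D=[([62.778,21.807,74.336,0,83.857,-12.336],[.14128,.53153,.23132]),([48,12,93,-31,80,1],[.2814,.296,.2402]),([22,15,107,-66,69,25],[.4198,.0611,.2478])]
s=env.observe(); D.append((s["q"],s["position"])); R0=fk(s["q"],[0]*9)[1].T@s["tool_rot"]
k=least_squares(lambda k:np.r_[np.concatenate([fk(q,k)[0]-p for q,p in D]),1e-2*(np.array(k)-[.3,0,.39,0,.4,.1,.3,0,0])],[.3,0,.39,0,.4,.1,.3,0,0]).x
def ik(p,r,q0):
    f=lambda q:np.r_[(fk(q,k)[0]-p)*10,(R.from_matrix((fk(q,k)[1]@R0).T@r)).as_rotvec()*3]
    o=least_squares(f,q0); return o.x,o.cost
if __name__=="__main__":
    print(R0.round(2),k.round(3)); print([(fk(q,k)[0]-p).round(4) for q,p in D])
    for az in (-10,-20,-30,-40,-50):
        for phi in (15,30,40):
            b=-rot(az,phi)[:,2]; b[2]=0;b/=np.linalg.norm(b)
            print(az,phi,end=" ")
            for p in ([.507,-.086,.055]+.07*b,np.array([.507,-.086,.055]),np.array([.53,-.15,.215]),np.array([.56,-.21,.235])):
                q,c=ik(p,rot(az,phi),s["q"]); print(q.round(0).astype(int) if c<1e-3 else "X",end=" ")
            print()
E
python3 kin.py
```

```text
[[-0. -1. -0.]
 [ 1. -0.  0.]
 [-0. -0.  1.]] [ 0.139 -0.     0.529  0.105  0.363 -0.006  0.258  0.01   0.124]
[array([-0.0016, -0.0006, -0.0017]), array([0.0027, 0.0014, 0.0036]), array([-0.0022, -0.0013, -0.0025]), array([0.0008, 0.0005, 0.0007])]
-10 15 [ -47  101  164 -241  138   26] [ -38   58  141 -207   92   81] [ -46   19  129 -228   51  114] [ -50   19  119 -238   47  126] 
-10 30 [ -45   52  152 -211   80   77] [ -36   40  137 -207   57   92] [-40  10 120 -76 -27 -31] [-44  13 112 -90 -29 -19] 
-10 40 [ -42   33  144 -213   47   92] [ -34   31  131 -214   34  103] [ -39    9  115 -115  -24    7] [ -43   12  106 -123  -30   14] 
-20 15 [ -32   80  156 -195  130   77] [ -29   57  140 -188   91   88] [ -38   19  130 -205   46  103] [ -43   19  121 -217   40  114] 
-20 30 [ -31   48  149 -190   77   87] [ -28   40  136 -188   56   91] [-33  10 119 -52 -15 -46] [-39  13 112 -78 -16 -22] 
-20 40 [ -30   33  142 -191   45   91] [ -27   31  131 -191   32   94] [ -33    9  115 -125  -12   27] [ -38   11  107 -132  -19   32] 
-30 15 [ -15   64  147 -165  105   98] [ -19   54  136 -16
[... 428 characters left out ...]
 22  124 -152   44   74] [ -28   21  118 -159   35   76] 
-40 30 [  -5   40  135 -143   56   87] [ -12   39  128 -147   49   82] [ -20   14  117 -119   19   40] [ -27   15  110 -112   12   29] 
-40 40 [  -7   32  132 -136   37   75] [ -14   32  125 -138   31   70] [-21  12 109 -55  18 -24] [-27  13 102 -33  18 -51] 
-50 15 [   6   50  128 -124   74   89] [  -4   49  125 -132   71   86] [ -13   24  119 -128   48   61] [ -21   23  114 -133   40   58] 
-50 30 [   3   39  127 -119   52   75] [  -6   39  123 -126   48   73] [-14  17 112 -96  30  27] [-21  17 106 -90  25  16] 
-50 40 [   0   32  124 -109   38   61] [  -8   33  120 -113   34   57] [-16  14 106 -61  29  -9] [-23  16  99 -50  27 -25]
```

View pics/wrist1.png

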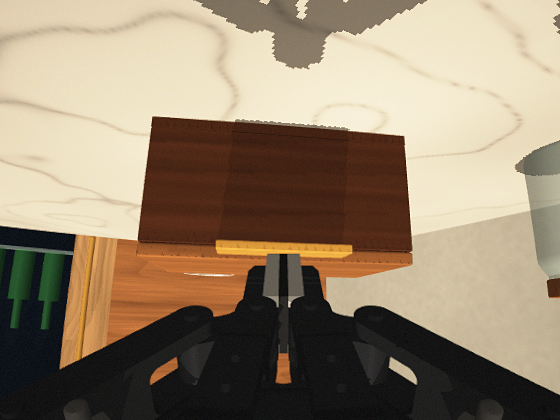

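```bash
python3 - <<'E'
from kin import *
print(imaging.get_image("wrist")["world_from_camera"][:3,3].round(3), s["position"])
cy=np.array([.934,.358,0])
for az in (-60,-70,-80,-95,-110):
    for phi in (20,35,50):
        for dy in (0,.03):
            b=-rot(az,phi)[:,2]; b[2]=0;b/=np.linalg.norm(b)
            print(az,phi,dy,end=" ")
            for p in ([.507,-.086,.055]+.07*b,np.array([.507,-.086,.055]),np.array([.515,-.12,.15]),np.array([.53,-.15,.215]),np.array([.56,-.21,.235])):
                q,c=ik(p+dy*cy,rot(az,phi),s["q"]); print(q[3:5].round(0).astype(int) if c<1e-3 else "X",end=" ")
            print()
E
```

```text
[0.386 0.142 0.137] [0.46377012 0.00174458 0.12483994]
-60 20 0 [-104   65] [-113   62] [-109   55] [-103   49] [-104   43] 
-60 20 0.03 [-101   65] [-109   61] [-105   55] [-99  50] [-100   44] 
-60 35 0 [-94  49] [-101   44] [-86  41] [-73  40] [-68  36] 
-60 35 0.03 [-89  49] [-95  45] [-82  42] [-71  42] [-66  39] 
-60 50 0 [-70  36] [-71  32] [-51  38] [-40  44] [-35  44] 
-60 50 0.03 [-66  38] [-66  35] [-49  40] [-40  46] [-35  47] 
-70 20 0 [-89  68] [-98  65] [-95  61] [-91  58] [-92  53] 
-70 20 0.03 [-87  69] [-94  65] [-92  62] [-88  59] [-89  54] 
-70 35 0 [-78  55] [-85  50] [-75  50] [-68  51] [-65  48] 
-70 35 0.03 [-75  56] [-81  51] [-73  52] [-66  53] [-63  50] 
-70 50 0 [-60  45] [-63  41] [-50  47] [-43  52] [-39  52] 
-70 50 0.03 [-57  47] [-59  43] [-48  49] [-42  55] [-39  55] 
-80 20 0 [-77  74] [-85  70] [-84  69] [-82  67] [-83  63] 
-80 20 0.03 [-76  75] [-83  71] [-81  70] [-80  69] [-81  65] 
-80 35 0 [-67  63] [-74  57] [-68  59] [-63  61] [-62  58] 
-80 35 0.03 [-65  64] [-71  59] [-66  61] [-62  63] [-61  61] 
-80 50 0 [-52  54] [-56  49] [-48  55] [-43  61] [-41  61] 
-80 50 0.03 [-50  56] [-53  51] [-47  58] [-43  63] [-40  63] 
-95 20 0 [-65  85] [-71  79] [-72  81] [-72  81] [-74  78] 
-95 20 0.03 [-65  87] [-70  81] [-71  82] [-71  83] [-73  80] 
-95 35 0 [-56  75] [-61  69] [-59  73] [-58  75] [-58  74] 
-95 35 0.03 [-55  77] [-59  71] [-58  75] [-57  78] [-57  76] 
-95 50 0 [-44  66] [-48  60] [-44  67] [-42  73] [-41  73] 
-95 50 0.03 [-43  69] [-46  63] [-43  70] [-41  75] [-41  76] 
-110 20 0 [-57  97] [-61  90] [-63  93] [-65  94] [-68  92] 
-110 20 0.03 [-57  99] [-60  93] [-63  95] [-65  97] [-67  94] 
-110 35 0 [-48  87] [-52  80] [-52  85] [-53  89] [-54  88] 
-110 35 0.03 [-47  90] [-51  83] [-52  88] [-53  91] [-54  90] 
-110 50 0 [-38  77] [-41  71] [-40  78] [-40  84] [-40  85] 
-110 50 0.03 [-37  80] [-40  74] [-39  81] [-39  87] [-40  88]
```

```bash
cat > arc.py <<'E'
from kin import *
az,phi=-75,40; T=rot(az,phi); up=np.array([0,0,1.]); lip=hinge-.154*cx
def tcp(th,rho=.012,h=.011):
    t=np.radians(th); rad=-np.cos(t)*cx+np.sin(t)*up; f=np.radians(phi)
    d=np.cos(f)*cx-np.sin(f)*up; u=np.sin(f)*cx+np.cos(f)*up
    U=hinge+.154*rad+rho*d if th<phi else hinge+(.154-rho)*rad
    return U-h*u
b=-T[:,2]*[1,1,0]; b/=np.linalg.norm(b)
E
python3 - <<'E'
from arc import *
print(lip,tcp(0)); P=tcp(0)-[0,0,.018]; A=P+.045*b
for p in (A+[0,0,.06],A,P,tcp(30),tcp(60),tcp(95,.02)): print(p.round(3),ik(p,T,s["q"])[0].round(0))
rows([(A+[0,0,.07],T),(A,T),(P,T)],vmax=25)
E
```

```text
[ 0.50281134 -0.07222861  0.095     ] [ 0.50357175 -0.07420955  0.07886006]
[ 0.492 -0.031  0.121] [  5.  29. 103. -63.  58.  31.]
[ 0.492 -0.031  0.061] [  6.  36. 105. -68.  55.  41.]
[ 0.504 -0.074  0.061] [ -0.  36. 106. -72.  51.  39.]
[ 0.511 -0.093  0.156] [ -2.  26. 101. -63.  55.  21.]
[ 0.53  -0.143  0.21 ] [ -8.  22.  95. -58.  56.   9.]
[ 0.56 -0.22  0.22] [-16.  24.  90. -57.  51.   0.]
3.62 2.89 2.98 | -0.89 0.29 1.1 | after-turn -0.92 0.41 1.03
3.62 2.89 2.98 | -0.92 0.41 1.03 | after-turn -0.95 0.52 0.96
3.62 2.89 2.98 | -0.95 0.52 0.96 | after-turn -0.97 0.63 0.87
-- [ 0.492 -0.031  0.131]
-0.0 0.0 -0.0 | 1.79 0.0 1.5 | after-turn 1.79 0.0 1.5
0.0 0.0 0.0 | 1.79 0.0 1.5 | after-turn 1.79 0.0 1.5
0.0 0.0 0.0 | 1.79 0.0 1.5 | after-turn 1.79 0.0 1.5
-- [ 0.492 -0.031  0.061]
-0.0 0.0 -0.0 | -1.45 0.0 1.72 | after-turn -1.45 -0.0 1.72
0.0 0.0 0.0 | -1.45 -0.0 1.72 | after-turn -1.45 -0.0 1.72
-- [ 0.504 -0.074  0.061]
```

>>> jog_arm(
  plan="3.6 2.9 3 -0.9 0.3 1.1 255;3.6 2.9 3 -0.9 0.4 1 255;3.6 2.9 3 -1 0.5 1 255;0 0 0 0 0 0 255;0 0 0 1.8 0 1.5 255;0 0 0 1.8 0 1.5 255",
)

```text
time_s: 3.58
position: [0.4921, -0.031, 0.0849]
tool_rot: [[-0.162, 0.966, 0.202], [0.622, 0.259, -0.739], [-0.766, 0.006, -0.643]]
ft_force: [-0.2, 0.4, -0.9]
grip_width: 0.0002
gripper_force: 0.0
```

```bash
python3 -c "
from arc import *
st(); P=tcp(0)-[0,0,.018]; A=P+.045*b; rows([(A,T),(P,T)],vmax=25)
im=imaging.get_image('side'); save('side3.png',im); im=imaging.get_image('wrist'); save('wrist3.png',im)"
```

```text
3.58 [ 0.4921 -0.031   0.0849] [ 0.202 -0.739 -0.643] [  5.  33. 105. -66.  56.  37.] [-0.2  0.4 -0.9] 0.00018272945503423912
0.23 0.01 -0.26 | 1.86 -0.02 1.52 | after-turn 1.86 -0.01 1.52
-- [ 0.492 -0.031  0.061]
-0.0 0.0 -0.0 | -1.45 0.0 1.72 | after-turn -1.45 -0.0 1.72
0.0 0.0 0.0 | -1.45 -0.0 1.72 | after-turn -1.45 -0.0 1.72
-- [ 0.504 -0.074  0.061]
```

View pics/wrist3.png

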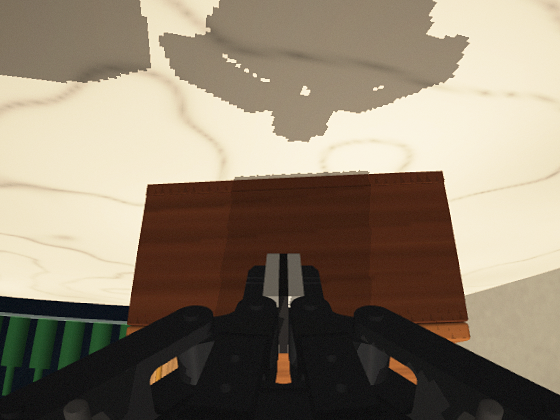

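View pics/side3.png

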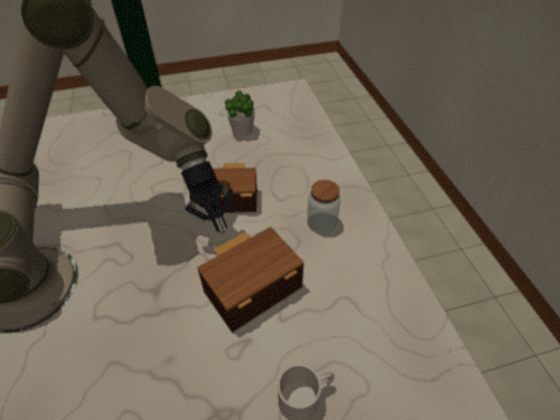

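The wrist view, which is upside down, shows the shut fingertips at (285,255), centred in front of the box. The side view shows the gripper clear of the small caddy. Next I go down and under the lip.

>>> jog_arm(
  plan="0 0 0 1.9 0 1.5 255;0 0 0 -1.4 0 1.7 255;0 0 0 -1.4 0 1.7 255;0 0 0 0 0 0 255",
)

```text
time_s: 4.02
position: [0.5034, -0.075, 0.0602]
tool_rot: [[-0.164, 0.966, 0.198], [0.621, 0.257, -0.74], [-0.767, 0.002, -0.642]]
ft_force: [0.2, -0.1, 0.5]
grip_width: -0.0003
gripper_force: 0.0
```

```bash
python3 -c "
from arc import *
st(); rows([(tcp(t),T) for t in (4,8,12,16,20,25,30,35,40)],vmax=15)
im=imaging.get_image('top'); 
save('x.png',im); im=imaging.get_image('wrist'); save('wrist4.png',im)"
```

```text
4.02 [ 0.5034 -0.075   0.0602] [ 0.198 -0.74  -0.642] [ -0.  36. 106. -72.  51.  40.] [ 0.2 -0.1  0.5] -0.00031847188021953194
-0.01 0.02 -0.07 | -1.12 0.02 -0.96 | after-turn -1.12 0.02 -0.96
-0.01 0.02 -0.07 | -1.12 0.02 -0.96 | after-turn -1.12 0.02 -0.96
-- [ 0.504 -0.075  0.09 ]
-0.0 0.0 -0.0 | -0.89 0.01 -0.6 | after-turn -0.89 0.01 -0.6
-- [ 0.504 -0.076  0.1  ]
-0.0 0.0 -0.0 | -0.93 0.02 -0.54 | after-turn -0.93 0.02 -0.54
-- [ 0.505 -0.077  0.111]
-0.0 0.0 -0.0 | -0.97 0.03 -0.47 | after-turn -0.97 0.03 -0.47
-- [ 0.506 -0.08   0.121]
-0.0 0.0 -0.0 | -1.0 0.03 -0.4 | after-turn -1.0 0.03 -0.4
-- [ 0.507 -0.083  0.132]
-0.0 0.0 -0.0 | -1.28 0.05 -0.41 | after-turn -1.28 0.05 -0.41
-- [ 0.509 -0.088  0.144]
-0.0 0.0 -0.0 | -1.31 0.06 -0.29 | after-turn -1.31 0.06 -0.29
-- [ 0.511 -0.093  0.156]
-0.0 0.0 -0.0 | -1.33 0.08 -0.18 | after-turn -1.33 0.08 -0.18
-- [ 0.514 -0.1    0.167]
-0.0 0.0 -0.0 | -1.34 0.09 -0.06 | after-turn -1.34 0.09 -0.06
-- [ 0.516 -0.108  0.178]
```

View pics/wrist4.png

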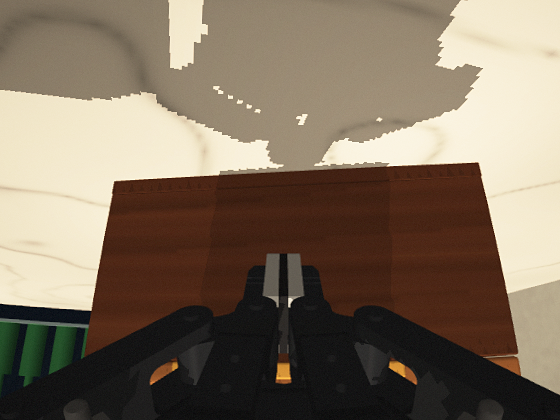

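The tip is under the lip. I'll go 4 mm further in, then lift.

>>> jog_arm(
  plan="0 0 0 -0.3 0 0.3 255;0 0 0 -1.1 0 -0.9 255;0 0 0 -1.1 0 -0.9 255;0 0 0 -0.9 0 -0.6 255;0 0 0 -0.9 0 -0.5 255;0 0 0 0 0 0 255",
)

```text
time_s: 4.62
position: [0.5051, -0.0799, 0.1103]
tool_rot: [[-0.164, 0.966, 0.201], [0.622, 0.259, -0.739], [-0.766, 0.003, -0.643]]
ft_force: [-0.7, 1.3, -1.1]
grip_width: -0.0001
gripper_force: 0.6
```

```bash
cat > lid.py <<'E'
from arc import *
def lid():
    for c in ("top","side"):
        im=imaging.get_image(c); P=cloud(im); r=models.outline_of(c,"large_lid")
        if not r: print(c,"none"); continue
        p=P[cv2.erode(r[0]["region"].astype(np.uint8),np.ones((3,3)))>0]; p=p[p[:,2]>.09]-hinge
        a=-p@cx; k=(a>-.1)&(a<.17); m=np.polyfit(a[k],p[k,2],1); print(c,round(r[0]["confidence"],2),"lid deg",np.degrees(np.arctan(m[0])).round(1),"z max",p[k,2].max().round(3)+.095)
    return im
E
python3 -c "
from lid import *
st(); lid()
rows([(tcp(t,.016),T) for t in (16,20,25,30,35,40,45,50,55,60,65)],vmax=15)"
```

```text
4.62 [ 0.5051 -0.0799  0.1103] [ 0.201 -0.739 -0.643] [ -1.  30. 104. -67.  53.  31.] [-0.7  1.3 -1.1] -7.386623295634015e-05
top 0.67 lid deg 12.0 z max 0.14200000000000002
side 0.62 lid deg 11.3 z max 0.134
-0.02 -0.1 0.01 | -1.06 0.15 -0.47 | after-turn -1.06 0.15 -0.47
-- [ 0.507 -0.083  0.119]
-0.0 0.0 -0.0 | -1.0 0.03 -0.4 | after-turn -1.0 0.03 -0.4
-- [ 0.508 -0.086  0.129]
-0.0 0.0 -0.0 | -1.28 0.05 -0.41 | after-turn -1.28 0.05 -0.41
-- [ 0.51  -0.091  0.141]
-0.0 0.0 -0.0 | -1.31 0.06 -0.29 | after-turn -1.31 0.06 -0.29
-- [ 0.512 -0.096  0.153]
-0.0 0.0 -0.0 | -1.33 0.08 -0.18 | after-turn -1.33 0.08 -0.18
-- [ 0.515 -0.103  0.165]
-0.0 0.0 -0.0 | -1.34 0.09 -0.06 | after-turn -1.34 0.09 -0.06
-- [ 0.518 -0.111  0.175]
-0.0 0.0 -0.0 | -1.2 0.09 0.05 | after-turn -1.2 0.09 0.05
-- [ 0.52  -0.118  0.184]
-0.0 0.0 -0.0 | -1.19 0.09 0.15 | after-turn -1.19 0.09 0.15
-- [ 0.524 -0.127  0.192]
-0.0 0.0 -0.0 | -1.17 0.1 0.26 | after-turn -1.17 0.1 0.26
-- [ 0.527 -0.136  0.2  ]
-0.0 0.0 -0.0 | -1.14 0.11 0.36 | after-turn -1.14 0.11 0.36
-- [ 0.531 -0.145  0.206]
-0.0 0.0 -0.0 | -1.11 0.11 0.46 | after-turn -1.11 0.11 0.46
-- [ 0.535 -0.155  0.212]
```

The lid is up about 12°, just as the model predicts. I'll continue along the arc.

>>> jog_arm(
  plan="0 0 0 -1.1 0.1 -0.5 255;0 0 0 -1 0 -0.4 255;0 0 0 -1.3 0.1 -0.4 255;0 0 0 -1.3 0 -0.3 255;0 0 0 -1.3 0.1 -0.2 255;0 0 0 -1.3 0.1 -0.1 255;0 0 0 -1.2 0.1 0 255;0 0 0 -1.2 0.1 0.2 255;0 0 0 0 0 0 255",
)

```text
time_s: 5.57
position: [0.5237, -0.1275, 0.194]
tool_rot: [[-0.164, 0.966, 0.198], [0.622, 0.257, -0.74], [-0.766, 0.001, -0.643]]
ft_force: [0.4, 0.5, 0.2]
grip_width: -0.0
gripper_force: 0.2
```

```bash
python3 -c "
from lid import *
st(); im=lid(); save('side5.png',im)
rows([(tcp(t,.016+max(0,t-50)*.0003),T) for t in (55,60,65,70,75,80,85,90,95,100)],vmax=15)"
```

```text
5.57 [ 0.5237 -0.1275  0.194 ] [ 0.198 -0.74  -0.643] [ -7.  23.  97. -60.  56.  13.] [0.4 0.5 0.2] -1.5965049398065595e-05
top 0.89 lid deg 49.7 z max 0.223
side 0.98 lid deg 49.5 z max 0.218
-0.07 -0.12 0.03 | -1.18 0.18 0.45 | after-turn -1.18 0.18 0.45
-- [ 0.527 -0.136  0.198]
-0.0 0.0 -0.0 | -1.08 0.11 0.49 | after-turn -1.08 0.11 0.49
-- [ 0.531 -0.146  0.203]
-0.0 0.0 -0.0 | -1.02 0.12 0.58 | after-turn -1.02 0.12 0.58
-- [ 0.535 -0.157  0.208]
-0.0 0.0 -0.0 | -0.95 0.12 0.66 | after-turn -0.95 0.12 0.66
-- [ 0.539 -0.167  0.211]
-0.0 0.0 -0.0 | -0.88 0.12 0.74 | after-turn -0.88 0.12 0.74
-- [ 0.543 -0.178  0.213]
-0.0 0.0 -0.0 | -0.8 0.12 0.8 | after-turn -0.8 0.12 0.8
-- [ 0.547 -0.188  0.214]
-0.0 0.0 -0.0 | -0.72 0.12 0.86 | after-turn -0.72 0.12 0.86
-- [ 0.551 -0.199  0.214]
-0.0 0.0 -0.0 | -0.63 0.12 0.91 | after-turn -0.63 0.12 0.91
-- [ 0.555 -0.209  0.213]
-0.0 0.0 -0.0 | -0.54 0.11 0.95 | after-turn -0.54 0.11 0.95
-- [ 0.559 -0.22   0.211]
-0.0 0.0 -0.0 | -0.45 0.11 0.99 | after-turn -0.45 0.11 0.99
-- [ 0.563 -0.229  0.208]
```

View pics/side5.png

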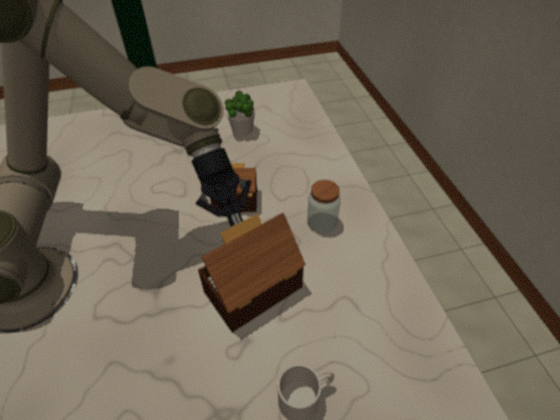

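The lid stands at about 50° with the fingertip under the lip at (238,218), and the caddy is in place. I'll continue up and slow down near upright.

>>> jog_arm(
  plan="0 0 0 -1.2 0.2 0.4 255;0 0 0 -1.1 0.1 0.5 255;0 0 0 -1 0.1 0.6 255;0 0 0 -0.9 0.1 0.7 255;0 0 0 -0.9 0.1 0.7 255;0 0 0 -0.8 0.1 0.8 255;0 0 0 -0.4 0.1 0.4 255;0 0 0 -0.3 0 0.4 255;0 0 0 0 0 0 255",
)

```text
time_s: 6.52
position: [0.5507, -0.1996, 0.2143]
tool_rot: [[-0.166, 0.966, 0.197], [0.622, 0.257, -0.739], [-0.765, -0.0, -0.644]]
ft_force: [0.1, 0.0, -0.6]
grip_width: 0.0
gripper_force: 0.0
```

```bash
python3 -c "
from lid import *
st(); im=lid(); save('side6.png',im)
rows([(tcp(t,.028),T) for t in (88,91,94,97,100)],vmax=15)"
```

```text
6.52 [ 0.5507 -0.1996  0.2143] [ 0.197 -0.739 -0.644] [-15.  23.  92. -58.  52.   3.] [ 0.1  0.  -0.6] 3.265398190831488e-05
top 0.93 lid deg 84.3 z max 0.255
side none
-0.03 -0.1 -0.02 | -0.32 0.14 0.7 | after-turn -0.32 0.14 0.7
-- [ 0.554 -0.205  0.212]
-0.0 0.0 -0.0 | -0.43 0.07 0.5 | after-turn -0.43 0.07 0.5
-- [ 0.556 -0.211  0.213]
-0.0 0.0 -0.0 | -0.4 0.07 0.52 | after-turn -0.4 0.07 0.52
-- [ 0.559 -0.218  0.212]
-0.0 0.0 -0.0 | -0.37 0.07 0.54 | after-turn -0.37 0.07 0.54
-- [ 0.561 -0.224  0.212]
-0.0 0.0 -0.0 | -0.34 0.07 0.56 | after-turn -0.34 0.07 0.56
-- [ 0.563 -0.23   0.211]
```

View pics/side6.png

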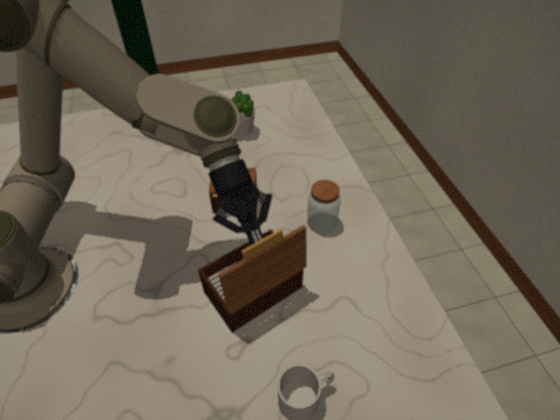

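The lid is nearly upright, with the tip behind the lip at (257,238). Now I push it slowly over, following it part of the way.

>>> jog_arm(
  plan="0 0 0 -0.3 0.1 0.6 255;0 0 0 -0.4 0.1 0.5 255;0 0 0 -0.4 0.1 0.5 255;0 0 0 -0.4 0 0.5 255;0 0 0 -0.3 0.1 0.6 255;0 0 0 -0.3 0 0.5 255;0 0 0 -0.2 0.1 0.6 255;0 0 0 0 0 0 255;0 0 0 0 0 0 255;0 0 0 0 0 0 255",
)

```text
time_s: 7.55
position: [0.5668, -0.2399, 0.2078]
tool_rot: [[-0.166, 0.966, 0.197], [0.622, 0.258, -0.739], [-0.765, 0.0, -0.644]]
ft_force: [0.4, 0.4, 0.2]
grip_width: -0.0001
gripper_force: 0.0
```

```bash
python3 -c "
from lid import *
st(); im=lid(); save('side7.png',im)"
```

```text
7.55 [ 0.5668 -0.2399  0.2078] [ 0.197 -0.739 -0.644] [-19.  25.  90. -58.  49.   0.] [0.4 0.4 0.2] -0.00010291466913371764
top 0.74 lid deg -69.3 z max 0.243
side 0.75 lid deg -71.4 z max 0.241
```

View pics/side7.png

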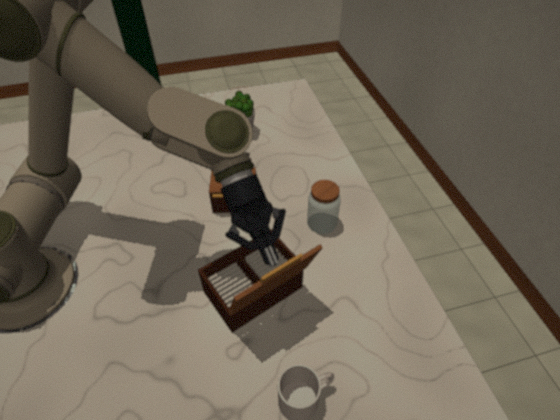

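The lid has fallen back to about 110°, its stop, and the open box is visible at (250,280). I'll retreat along the tool axis, which takes it up and away.

>>> jog_arm(
  plan="0 0 0 -0.5 0 -1.5 255;0 0 0 -1 0 -2.5 255;0 0 0 -1 0 -2.5 255;0 0 0 -1 0 -2.5 255;0 0 0 0 0 0 255;0 0 0 0 0 0 255;0 0 0 0 0 0 255",
)

```text
time_s: 8.33
position: [0.5547, -0.1952, 0.2919]
tool_rot: [[-0.167, 0.966, 0.197], [0.622, 0.258, -0.739], [-0.765, -0.0, -0.644]]
ft_force: [-0.4, 0.2, -0.2]
grip_width: -0.0
gripper_force: 0.0
```

```bash
python3 -c "
from lid import *
st(); im=lid(); P=cloud(im)
for c in ('top','side'):
  im=imaging.get_image(c); P=cloud(im)
  for q in ['large_caddy','small_caddy','jar_center','mug','plant']:
    for r in models.outline_of(c,q)[:1]:
        p=P[r['region']&(im['depth']>0)]; t=p[p[:,2]>np.percentile(p[:,2],95)-.012]; print(c,q,np.array(r['bbox']).round(),np.median(t,0).round(3))
save('side8.png',im)"
```

```text
8.33 [ 0.5547 -0.1952  0.2919] [ 0.197 -0.739 -0.644] [-14.  19.  85. -51.  59.  -9.] [-0.4  0.2 -0.2] -2.0080318080857952e-05
top 0.84 lid deg -69.0 z max 0.303
side 0.86 lid deg -71.6 z max 0.24
top large_caddy [362. 244. 111.  98.] [ 0.572 -0.26   0.237]
top small_caddy [232. 245.  51.  53.] [0.55  0.154 0.086]
top jar_center [288. 166.  30.  33.] [0.759 0.002 0.131]
top mug [446. 230.  38.  43.] [ 0.564 -0.428  0.09 ]
top plant [113. 214.  50.  36.] [0.634 0.476 0.122]
side large_caddy [261. 282. 126. 100.] [ 0.567 -0.268  0.216]
side small_caddy [229. 192.  37.  46.] [0.5   0.132 0.084]
side jar_center [326. 208.  36.  58.] [ 0.759 -0.003  0.129]
side mug [307. 390.  53.  59.] [ 0.565 -0.428  0.089]
side plant [241. 114.  21.  44.] [0.64  0.478 0.121]
```

View pics/side8.png

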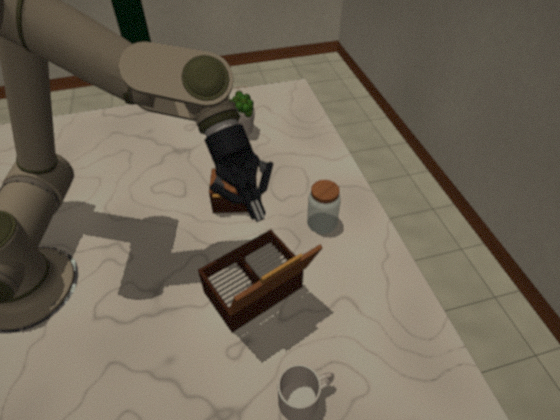

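The lid rests fully back at (275,280), the gripper is clear at (258,210), and the other things haven't moved. I'm handing the job in.

```bash
python3 -c "
from rig import job
print(job.close_job())"
```

```text
the job is handed in; nothing more can be done
None
```

The large caddy's lid is open and resting on its stop at about 110° (1.92 rad), with the gripper clear and nothing else moved; the job is handed in, but no verdict came back.

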